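# Fit the cell in the packing scale and slide its battery cover shut

### The job

The packing scale is lying upside down with its battery bay open. Load the charged cell: flat end against the coil spring, press it back, roll the nub end down past the retaining lip so that it lies fully home under the lip against the contact, then slide the cover fully shut. Leave the squash, the apple and the roll of tape as they are.

Things in the scene. Friction and masses are not known exactly. Their poses are not given: they have to be found in the camera images.
- scale: White plastic packing scale lying upside down on its steel pan (252 x 272 mm), fixed; housing 236 mm along its x, 256 mm along y; the base plate faces up, 62 mm above the bench; rubber feet (32 mm across, at x +-98, y +-107 mm) rise to 78 mm. Origin: centre, at bench level; z up; x runs along the battery bay from spring end to lip end. Sizes below are in this frame.
- bay_floor (a point): Centre of the cell's seat on the bay floor: x 49, y 0 mm, 35 mm above the bench. The bay is a well cut into the base plate, x -3 to 85, y -38 to 38 mm. The cell lies in it along x at y 0. Four flared cheeks 13 mm high (x 18 to 30 and 68 to 80 mm, inner faces 12 mm off the centre line at the floor, 13.5 at the top) centre it; between x 30 and 68 mm both its sides are free for fingers.
- lip_edge (a point): Top of the retaining lip's free edge: x 80, y 0 mm, 25.7 mm above the bay floor. The lip, 32 mm wide, juts 5 mm from the end wall (x 85), its underside 23.2 mm above the floor. Lip edge to relaxed spring is 61 mm, less than the cell: it goes in tilted about 28 degrees, nub end high, is pressed 10 to 12 mm into the spring, rolled down level still pressed, and let slide forward under the lip.
- cell: The charged cell, a plain grey cylinder lying on the bench, 21.5 mm in diameter, 72 mm long over all, of which the last 2 mm are a small steel nub (7.4 mm across) at one end; the other end is flat. About 70 g. Origin: on its axis, midway along the 72 mm; its x axis points to the nub end. It can roll.
- cell_nub (a point): Tip of the cell's nub, on the axis, 36 mm from its origin.
- cell_flat (a point): Centre of the cell's flat end, 36 mm from its origin.
- bay_plus (a point): Point on the scale where the tip of the nub lies when the cell is fully home: the contact, at x = 85, y = 0 mm of the scale, 45.75 mm above the bench (10.75 mm above the bay floor).
- bay_minus (a point): Point on the scale where the centre of the cell's flat end lies when the cell is fully home: x = 13, y = 0 mm of the scale, 45.75 mm above the bench.
- spring_tip (a point): Front end of the conical coil spring (wire ring about 10 mm across, acting like a dome of 7 mm radius), on the bay's centre line 10.75 mm above the bay floor; at x = 19 mm of the scale when relaxed.
- spring (a joint): How far the coil spring is compressed, m: 0 relaxed, about 0.006 with the cell home, at most 0.014 (solid). About 0.6 N per mm.
- cover (a joint): How far the grey sliding battery cover is open, m: 0 shut over the bay against its stop, at most 0.100; it slides along the scale's x, opening towards the spring end (-x), shutting towards the lip end (+x). About 1.5 N of friction; stays where left. Cover 102 x 84 mm, top 65.5 mm above the bench, between low rails (top 67 mm). A cell standing proud of the bay blocks it.
- cover_bar (a point): Middle of the top of the thumb bar on the cover, 74.5 mm above the bench. The bar stands 9 mm above the cover, is 8 mm thick along the scale's x and 44 mm long along y; at x = 40 mm of the scale when the cover is shut, 40 mm less the opening otherwise. Push it from its -x side with shut fingertips, or pinch it.
- squash: Orange squash, 136 mm across, 118 mm high with its stalk, standing on the bench; origin at the centre of its underside. Leave alone.
- apple: Red apple, 74 mm across, 74 mm high, standing on the bench; origin at the centre of its underside. Leave alone.
- tape_roll: Roll of brown tape, 100 mm across, 48 mm high, lying flat on the bench; origin at the centre of its underside. Leave alone.

How it is judged:
By the outcome, as a careful person would: the job done as asked, in the order asked, and still so for the second after the job is handed in, with the robot touching nothing.
It also fails if it takes over 48 s, if anything falls off the work surface, if the arm or the gripper's body presses on something with over 40 N, if the wrist force passes 120 N, or if a joint passes its speed limit or range.

### The arm

A 6-joint arm with a two-finger parallel gripper is mounted at the origin on the work surface. World frame = base frame: x ahead of the robot, y to its left, z up, the work surface at z = 0. Lengths are in m, angles in rad, forces in N, time in s.
With the tool pointing down it reaches from about 0.35 to 0.85 m from the base axis. Payload 8.1 kg.
Tool frame: the origin (TCP) lies midway between the tips of the shut fingers; the grasp point (between the pads) lies 19 mm behind it; z points along the fingers, y is the direction in which the jaws open and shut (so a half turn about z gives the same grasp; the last joint's range is limited). The gripper opens to 85 mm and grips with 20 to 120 N. Pads are 22 mm wide; open, the fingers measure 114 mm over their backs; the gripper's body (76 mm by 85 mm) begins 54 mm behind the grasp point. The pads swing forward as they close: fully open they stand 13 mm farther back than shut.
Start: joints at [-1.195, 0.13, 1.488, -0, 1.523, -0.085], TCP at [0.267, -0.537, 0.199] pointing down, gripper open.
Joint ranges: [-2.96, 2.96], [-0.89, 2.26], [0.02, 2.5], [-1.34, 4.48], [0, 2.73], [-2.66, 2.66]. Speed limits (rad/s): [2.39, 2.39, 2.79, 3.14, 3.14, 3.14].

### API

Orientations are given as [roll, pitch, yaw] about the fixed x, y, z axes, in that order (R = Rz(yaw) Ry(pitch) Rx(roll)).
In Python, from station import manip, eyes, workorder gives the robot as it stands. Calls block until the motion is done:
- manip.reach(position, orientation): joint-space move of the TCP to a pose.
- manip.servo_line(position, rotation=None, velocity=0.15, guard=None): straight line of the TCP; rotation=None keeps the orientation; velocity is the mean speed in m/s. With guard (N) it stops when the force on the tool has changed by that much, and returns True; else False.
- manip.movej(angles): joint-space move.
- manip.set_gripper(opening): opening from 0.0 (shut) to 1.0 (fully open); the grip force is fixed at half the most; returns when the fingers have stopped.
- manip.dwell(seconds).
- manip.inverse_kinematics(position, orientation): joint angles nearest the present ones, or None.
- manip.get_state(): the state.
- eyes.snapshot(name): name is "scene" or "top" or "wrist"; returns a dict with "image" (480x640x3 uint8, red, green, blue), "camera_matrix" (3x3 intrinsics, pixels), "T" (4x4, takes a point from camera to world coordinates); the wrist camera has in their place "mount" (4x4, takes a point from camera to tool coordinates, whose origin is the TCP and whose axes are the flange's). Camera axes: x right, y down, z forward; pixel columns grow to the right and rows downward; lengths in m; the calibration is good to about 2 mm. A picture is of the moment at which its call begins: read the wrist's pose just before it. There is no depth.
A pose or a line that the arm cannot do raises manip.PlanningError and nothing moves.
- workorder.hand_in(): hands the job in, once; it reports no verdict.
The state is a dict: "clock": time; "qpos": joint angles; "qd": joint speeds; "joint_efforts": joint torques, N m; "tcp_pos": TCP position; "ee_rot": TCP orientation; "contact_force": force on the tool from outside, world axes, zero at the start; "moment": the same for the moment, N m; "grip_width": opening from 0.0 (shut) to 1.0 (fully open).
Only numpy, scipy, OpenCV 4.12 (cv2) and the standard library are available. Lean on these libraries where they do the work, as an engineer would, in place of code of your own. Each camera call takes 0.05 s, during which the arm holds its last target. There are 200 camera calls.

## Working session

There is one attempt and no reset: what is moved stays moved. The work goes in short steps, each a Python script; the robot and the scene stay as the last script left them, time stands still between calls to the robot, and variables do not carry over. Pictures are saved under pics/ and viewed, about 8 in all and at most 12, crops included, and the job is handed in when it is done.

```bash
mkdir -p pics; ls
python3 - <<'E'
from station import manip, eyes, workorder
import cv2,numpy as np
for n in ("top","scene"):
    s=eyes.snapshot(n); cv2.imwrite(f"pics/{n}0.png",s["image"][:,:,::-1]); print(n,s["camera_matrix"].tolist(),np.round(s["T"],4).tolist())
s=eyes.snapshot("wrist");print(s["camera_matrix"].tolist(),np.round(s["mount"],4).tolist());cv2.imwrite("pics/w0.png",s["image"][:,:,::-1])
print(manip.get_state())
E
```

```text
pics
top [[437.01649921033606, 0.0, 322.0102556580751], [0.0, 437.01649921033606, 241.46389007628017], [0.0, 0.0, 1.0]] [[0.0228, -0.9912, 0.1303, 0.4613], [-0.9995, -0.0255, -0.0189, -0.0727], [0.022, -0.1298, -0.9913, 0.9598], [0.0, 0.0, 0.0, 1.0]]
scene [[593.2331733492701, 0.0, 325.7758742023321], [0.0, 593.2331733492701, 241.34253442672735], [0.0, 0.0, 1.0]] [[-0.8836, 0.3909, -0.2578, 0.9515], [0.4682, 0.736, -0.4889, 0.6319], [-0.0013, -0.5527, -0.8334, 1.2965], [0.0, 0.0, 0.0, 1.0]]
[[425.05197793190496, 0.0, 316.8297807394229], [0.0, 425.05197793190496, 248.62046484751448], [0.0, 0.0, 1.0]] [[-0.0, -0.9491, -0.315, 0.0809], [1.0, -0.0001, 0.0001, -0.001], [-0.0001, -0.315, 0.9491, -0.1746], [0.0, 0.0, 0.0, 1.0]]
{'clock': 0.15, 'qpos': array([-1.19539708e+00,  1.31012912e-01,  1.48899997e+00,  5.89586894e-05,
        1.52295260e+00, -8.54116773e-02]), 'qd': array([ 1.49719341e-03, -1.63803482e-03, -1.11313778e-03, -8.80858054e-05,
       -2.37396344e-04,  1.72393867e-04]), 'joint_efforts': array([-9.53985327e-04, -5.70063972e+01, -5.01161599e+01, -3.60330023e-04,
        9.54788266e-03, -7.00250098e-06]), 'tcp_pos': array([ 0.26667944, -0.53699187,  0.19818636]), 'ee_rot': array([-3.14022986e+00, -1.75785370e-04,  4.60807947e-01]), 'contact_force': array([ 0.00411777, -0.94573113,  0.3715965 ]), 'moment': array([-0.0132551 ,  0.00462937, -0.01631164]), 'grip_width': 1.0010413844832973}
```

View pics/top0.png

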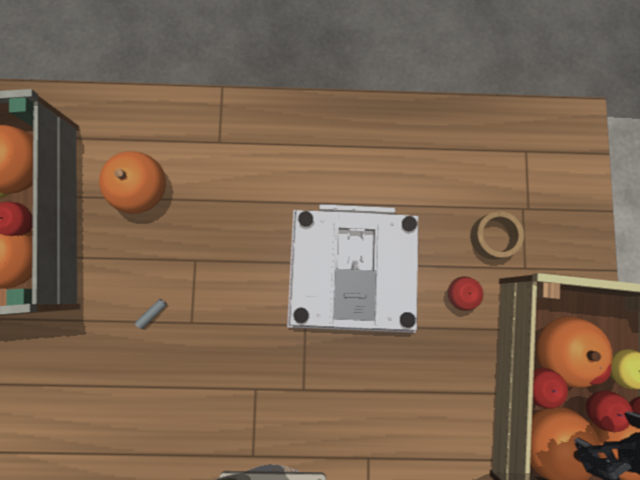

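View pics/scene0.png

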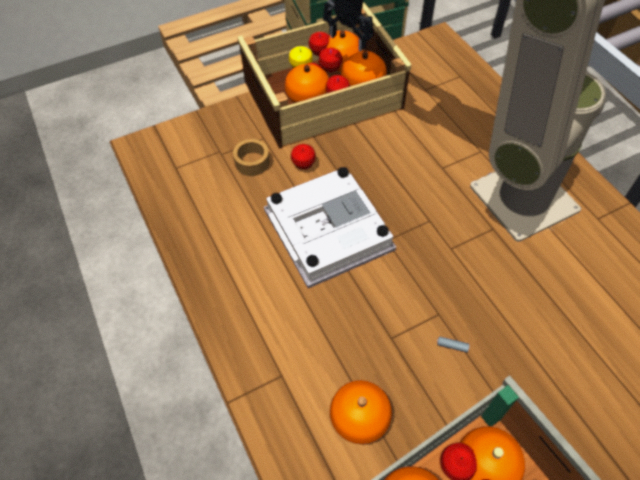

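Top view: the scale is centred near (354,270) with feet near (306,219), (409,224), (301,316) and (407,320). The cell runs from (138,325) to (165,302). The open bay is at the top (far) side, so scale +x is roughly world +x.

```bash
cat > h.py <<'E'
from station import manip, eyes, workorder
import cv2,numpy as np
from scipy.spatial.transform import Rotation as Rot
def Tt(p,e):
    T=np.eye(4);T[:3,:3]=Rot.from_euler('xyz',e).as_matrix();T[:3,3]=p;return T
def snap(n):
    st=manip.get_state(); s=eyes.snapshot(n)
    T=s["T"] if "T" in s else Tt(st["tcp_pos"],st["ee_rot"])@s["mount"]
    return s["image"],s["camera_matrix"],np.array(T)
def world(px,K,T,z):
    px=np.atleast_2d(px).astype(float); d=np.c_[px,np.ones(len(px))]@np.linalg.inv(K).T@T[:3,:3].T
    return T[:3,3]+d*((z-T[2,3])/d[:,2])[:,None]
def pix(p,K,T):
    q=(np.atleast_2d(p)-T[:3,3])@T[:3,:3]@K.T; return q[:,:2]/q[:,2:]
def fit2(A,B): # B=R A+t
    a=A-A.mean(0);b=B-B.mean(0);th=np.arctan2((a[:,0]*b[:,1]-a[:,1]*b[:,0]).sum(),(a*b).sum())
    R=np.array([[np.cos(th),-np.sin(th)],[np.sin(th),np.cos(th)]]);t=B.mean(0)-R@A.mean(0)
    return th,t,np.linalg.norm(A@R.T+t-B,axis=1)
def blobs(mask,amin):
    n,l,s,c=cv2.connectedComponentsWithStats(mask.astype(np.uint8)); return [(c[i],s[i,4],l==i) for i in range(1,n) if s[i,4]>=amin]
FEET=np.array([[98,107],[98,-107],[-98,107],[-98,-107]])/1000.
E
python3 - <<'E'
from h import *
s=cv2.imread("pics/top0.png")[:,:,::-1];x=eyes.snapshot("top");K=x["camera_matrix"];T=np.array(x["T"])
g=s.max(2); m=np.zeros_like(g,bool); m[205:335,285:425]=g[205:335,285:425]<70
f=[(c,a) for c,a,_ in blobs(m,30)];print([(c.round(1),a) for c,a in f])
P=world([c for c,_ in f],K,T,.078)[:,:2];print(P)
i=s.astype(int);m=np.zeros_like(g,bool);m[285:340,120:185]=(abs(i[...,0]-i[...,2])<25)[285:340,120:185]
for c,a,l in blobs(m,30):
    w=world(np.argwhere(l)[:,::-1],K,T,.013)[:,:2];r=cv2.minAreaRect((w*1000).astype(np.float32));print(c,a,r)
if len(P)==4:
    P=P[np.argsort(-P[:,0])];P[:2]=P[:2][np.argsort(-P[:2,1])];P[2:]=P[2:][np.argsort(-P[2:,1])];print(fit2(FEET,P))
print(world([[132,182]],K,T,.06),world([[466,293]],K,T,.04),world([[499,235]],K,T,.04))
E
```

```text
[(array([305.3, 218.7]), np.int32(144)), (array([408.8, 223.4]), np.int32(143)), (array([300.8, 315.1]), np.int32(151)), (array([407.1, 319.5]), np.int32(158))]
[[ 0.62339511 -0.05429723]
 [ 0.61928598 -0.26713411]
 [ 0.4284706  -0.05062322]
 [ 0.42437436 -0.26298799]]
[150.24661247 313.6504065 ] 369 ((422.3817138671875, 269.499267578125), (22.30562400817871, 75.50569152832031), 45.98637008666992)
(np.float64(-0.019643061022247197), array([ 0.52388151, -0.15876064]), array([0.00082055, 0.00071226, 0.00089863, 0.00100769]))
[[0.69488203 0.31087825 0.06      ]] [[ 0.4805698  -0.39594863  0.04      ]] [[ 0.60596685 -0.46979962  0.04      ]]
```

Run:
```python
from h import *
manip.reach([0.545,-0.16,0.24],[np.pi,0,-0.02]);manip.dwell(.2)
s,K,T=snap("wrist");cv2.imwrite("pics/w1.png",s[:,:,::-1])
th,t=-0.01964,np.array([.52388,-.15876]);R=np.array([[np.cos(th),-np.sin(th)],[np.sin(th),np.cos(th)]])
P=[]
for f in FEET:
    w=np.r_[R@f+t,.078];u,v=pix(w,K,T)[0]
    m=np.zeros(s.shape[:2],bool);a,b=max(0,int(v)-35),max(0,int(u)-35);m[a:int(v)+35,b:int(u)+35]=s.max(2)[a:int(v)+35,b:int(u)+35]<70
    c=sorted(blobs(m,50),key=lambda q:-q[1])
    print((u,v),[(q[0].round(1),q[1]) for q in c[:2]])
    if c: P.append(world([c[0][0]],K,T,.078)[0,:2])
P=np.array(P);print(P)
if len(P)==4: print(fit2(FEET,P))
manip.reach([0.415,0.275,0.12],[np.pi,0,2.373]);manip.dwell(.2)
s,K,T=snap("wrist");cv2.imwrite("pics/w2.png",s[:,:,::-1])
np.savez("w2.npz",K=K,T=T);print(pix([[.4224,.2695,.011]],K,T),manip.get_state()["clock"])
```

```text
(np.float64(173.72282612614), np.float64(112.37484685040369)) [(array([174.6, 109.3]), np.int32(1461))]
(np.float64(457.63695548225724), np.float64(111.90634237419543)) [(array([454.4, 109.2]), np.int32(1455))]
(np.float64(197.19677101878148), np.float64(341.2598603606925)) [(array([188.8, 348.1]), np.int32(1846))]
(np.float64(435.21431134550375), np.float64(340.9175914989985)) [(array([442.5, 346.9]), np.int32(1892))]
[[ 0.62617184 -0.05461837]
 [ 0.62175794 -0.26505816]
 [ 0.4211345  -0.04149938]
 [ 0.4174907  -0.27078968]]
(np.float64(-0.01819545582257967), array([ 0.52163875, -0.1579914 ]), array([0.00495158, 0.00442151, 0.00892513, 0.00869095]))
[[317.98535967 243.33895494]] 4.1333
```

```bash
python3 -c "
import cv2,numpy as np
a=cv2.imread('pics/w1.png');b=cv2.imread('pics/w2.png');cv2.imwrite('pics/w12.png',np.hstack([a[:,120:520],b[:,120:520]]))"
```

```text
(no output)
```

View pics/w12.png

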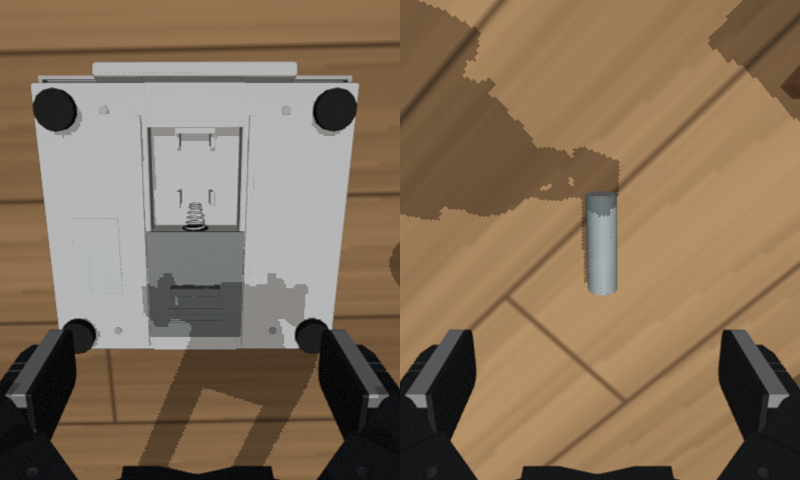

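Left: the bay is clear, with the spring at (195,215) and the cover fully back. Right: the cell lies straight ahead from (600,195) to (602,293), and the nub end is not yet clear, so I'll zoom in.

Run:
```python
import cv2,numpy as np
b=cv2.imread('pics/w2.png')[180:310,285:360];a=cv2.imread('pics/w1.png')[110:245,255:375]
f=lambda i,h:cv2.resize(i,(int(i.shape[1]*h/i.shape[0]),h),interpolation=cv2.INTER_CUBIC)
cv2.imwrite('pics/z.png',np.hstack([f(b,560),f(a,480).copy() if 0 else f(a,560)[:, :470]]))
d=np.load('w2.npz')
from h import *
s=b.astype(int);m=(abs(s[...,0]-s[...,2])<30)|(s[...,0]>=s[...,2])
for c,n,l in blobs(m,200):
    p=np.argwhere(l)[:,::-1]+[285,180];w=world(p,d['K'],d['T'],.012)[:,:2]*1000
    print(n,p.min(0),p.max(0),cv2.minAreaRect(w.astype(np.float32)))
```

```text
3101 [305 191] [336 294] ((424.1779479980469, 270.4930725097656), (21.275156021118164, 75.65290069580078), 46.683815002441406)
```

View pics/z.png

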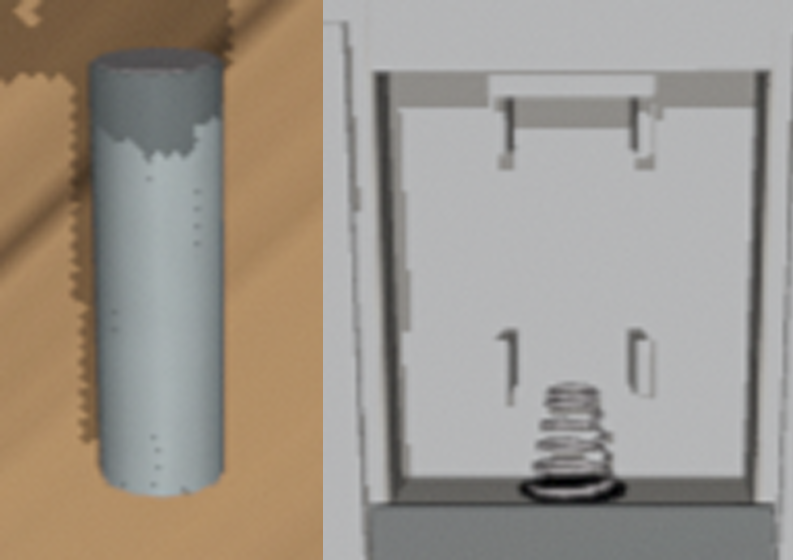

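The visible far end (tool +x, top of the left crop) is a plain flat face with no nub, so the nub is at the tool −x end. I'll grasp 4 mm towards the nub and then look from above the bay.

Run:
```python
from h import *
y=2.381;n=-np.array([np.cos(y),np.sin(y)]);c=np.array([.4235,.270])+.004*n
manip.reach([*c,.06],[np.pi,0,y])
print(manip.servo_line([*c,.0015],velocity=.08,guard=8)); print(manip.get_state()["tcp_pos"])
manip.set_gripper(0.0);st=manip.get_state();print(st["grip_width"],st["tcp_pos"],st["contact_force"])
manip.servo_line([*c,.12],velocity=.2)
st=manip.get_state();print(st["grip_width"],st["contact_force"])
th=-.0196;t=np.array([.525,-.1588]);R=np.array([[np.cos(th),-np.sin(th)],[np.sin(th),np.cos(th)]])
p=t+R@[.030,0]
manip.reach([*p,.17],[np.pi,0,np.pi+th]);manip.dwell(.3)
s,K,T=snap("wrist");cv2.imwrite("pics/w3.png",s[:,:,::-1]);np.savez("w3.npz",K=K,T=T);st=manip.get_state();print(st["qpos"],st["ee_rot"],st["tcp_pos"],st["clock"],st["contact_force"])
```

```text
False
[0.42670079 0.26737907 0.00180523]
-0.002047877787739462 [0.42635213 0.26722998 0.00145547] [-0.07470945 -0.25198134  0.35944722]
-0.004106244395433015 [-0.25003426 -0.19281426 -0.23559379]
[-3.67624797e-01  8.42959140e-02  1.59051929e+00 -2.01473779e-05
  1.46662482e+00 -1.91950234e+00] [-3.14152167e+00  1.36593387e-04  3.12267596e+00] [ 0.55511917 -0.15893738  0.17006206] 8.875 [ 0.0798013  -0.46288466  0.14151176]
```

View pics/w3.png

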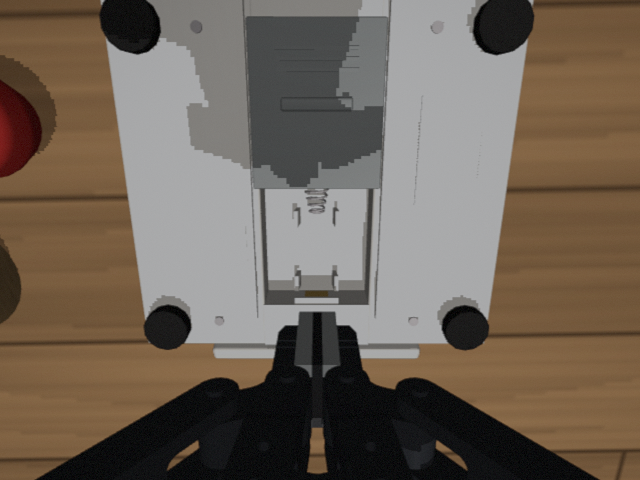

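The gripper shut on nothing, so the cell slipped away. The picture does show the bay centreline (columns 263–371, spring 317, lip 317) in line with the finger seam (317). Now to find where the cell went.

Run:
```python
from h import *
s,K,T=snap("top");s2,_,_=snap("scene")
cv2.imwrite("pics/t1.png",np.hstack([s[250:400,60:310],s2[270:420,330:580]])[:,:,::-1].repeat(1,0)) 
i=s.astype(int);m=np.zeros(s.shape[:2],bool);m[215:400,80:285]=(abs(i[...,0]-i[...,2])<25)[215:400,80:285]
for c,a,l in blobs(m,100):
    w=world(np.argwhere(l)[:,::-1],K,T,.013)[:,:2];print(c,a,cv2.minAreaRect((w*1000).astype(np.float32)))
z=cv2.imread("pics/t1.png");cv2.imwrite("pics/t1.png",cv2.resize(z,(800,240)))
```

```text
[150.23641304 313.64130435] 368 ((422.3817138671875, 269.499267578125), (22.30562400817871, 75.50569152832031), 45.98637008666992)
[271.81231231 370.93093093] 1332 ((343.0805969238281, 22.388093948364258), (183.23187255859375, 76.82781982421875), 1.9548665285110474)
```

View pics/t1.png

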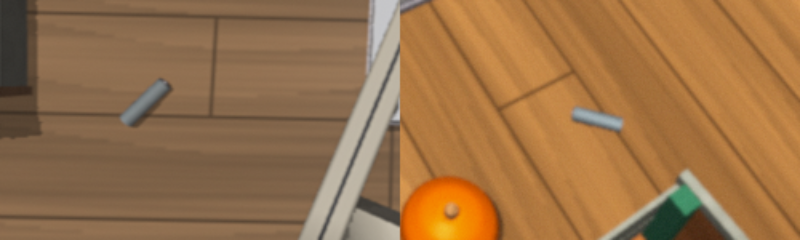

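The cell has not moved: its pixels are identical, from (125,120) to (168,82) in the crop. So the fingers closed above it. In the wrist pictures the fingertips also sit about 30 mm closer to the camera than the stated TCP. I'll find the true tip position by touching the bench with the fingers shut.

Run:
```python
from h import *
y=2.381;p=[.47,.21]
manip.reach([*p,.03],[np.pi,0,y]);manip.dwell(.1)
try:
    print(manip.servo_line([*p,-.045],velocity=.04,guard=4))
except Exception as e: print(repr(e))
st=manip.get_state();print(st["tcp_pos"],st["contact_force"],st["clock"])
manip.servo_line([*p,.03],velocity=.2)
```

```text
True
[ 0.46978126  0.20992961 -0.03224145] [-1.70166519 -1.25728832  7.27382153] 11.9667
```

The shut tips touch with the TCP at z = −32 mm, so the real fingertips are about 31.8 mm short of the reported TCP. I'll correct for that and pick again.

```bash
cat >> h.py <<'E'
E_=.0318
TH=-.0196;T0=np.array([.525,-.1584]);R2=np.array([[np.cos(TH),-np.sin(TH)],[np.sin(TH),np.cos(TH)]])
E
python3 - <<'E'
from h import *
y=2.381;n=-np.array([np.cos(y),np.sin(y)]);c=np.array([.4235,.270])+.004*n
manip.set_gripper(1.0)
manip.reach([*c,.02],[np.pi,0,y])
print(manip.servo_line([*c,.0015-E_],velocity=.1,guard=8))
manip.set_gripper(0.0);st=manip.get_state();print(st["grip_width"],st["tcp_pos"],st["contact_force"])
manip.servo_line([*c,.10],velocity=.2)
st=manip.get_state();print(st["grip_width"],st["contact_force"])
p=T0+R2@[.03,0]
manip.reach([*p,.13],[np.pi,0,np.pi+TH]);manip.dwell(.3)
s,K,T=snap("wrist");cv2.imwrite("pics/w4.png",s[:,:,::-1]);np.savez("w4.npz",K=K,T=T);st=manip.get_state();print(st["qpos"],st["ee_rot"],st["tcp_pos"],st["clock"],st["grip_width"])
E
```

```text
False
0.22704274769312194 [ 0.42678427  0.26750527 -0.02980624] [-0.97815822  0.1326778   3.69161172]
0.22644161330026202 [ 0.30305801  0.27530888 -1.68480621]
[-3.66968482e-01  1.11249918e-01  1.63595140e+00  1.93221150e-05
  1.39428049e+00 -1.91886212e+00] [-3.14157273e+00  1.10684723e-04  3.12268657e+00] [ 0.55511037 -0.15851296  0.13005724] 17.6583 0.22901689544999612
```

View pics/w4.png

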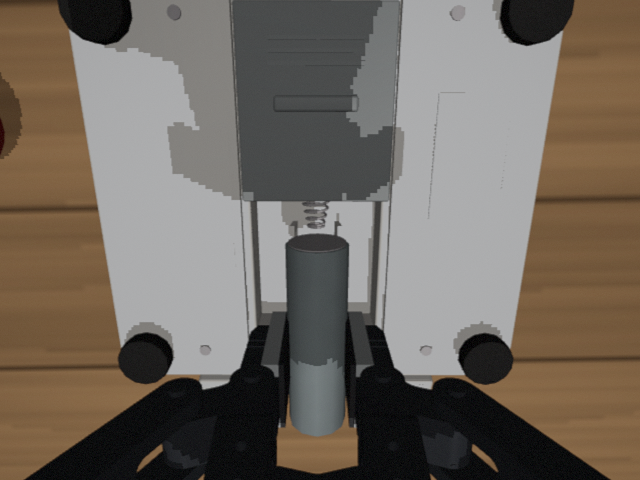

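The cell is held: flat face centre at (317,243), nub towards the bottom, cell column 317 and bay column about 316 (roughly 0.5 mm off). I'll settle the scale's x from the lip edge, which was seen at opposite yaws in w1 and w3, and use a closed-loop overlay for the cell.

Run:
```python
from h import *
g=lambda f:cv2.cvtColor(cv2.imread(f),cv2.COLOR_BGR2GRAY).astype(int)
a=g("pics/w1.png");b=g("pics/w3.png")
print("w1 lip rows",[(v,int(a[v,305:330].mean())) for v in range(124,142)])
print("w3 lip rows",[(v,int(b[v,302:335].mean())) for v in range(284,310)])
d3=np.load("w3.npz");K=d3["K"]
T1=Tt([.545,-.16,.24],[np.pi,0,-.02])@np.array(eyes.snapshot("wrist")["mount"])
for n,T,vs in(("w1",T1,(128,133.4)),("w3",d3["T"],(297.5,303.5))):
    print(n,[((R2.T@(world([[317,v]],K,T,.0607)[0,:2]-T0))*1000).round(1) for v in vs])
x=eyes.snapshot("top");K2=x["camera_matrix"];print(pix([[*(T0+R2@[.08,0]),.0607],[*(T0+R2@[-.06,0]),.0745]],K2,np.array(x["T"])))
```

```text
w1 lip rows [(124, 181), (125, 182), (126, 180), (127, 151), (128, 176), (129, 181), (130, 181), (131, 182), (132, 181), (133, 156), (134, 139), (135, 137), (136, 137), (137, 137), (138, 137), (139, 136), (140, 140), (141, 174)]
w3 lip rows [(284, 120), (285, 121), (286, 121), (287, 121), (288, 123), (289, 122), (290, 82), (291, 61), (292, 60), (293, 60), (294, 60), (295, 60), (296, 63), (297, 86), (298, 164), (299, 171), (300, 170), (301, 171), (302, 169), (303, 131), (304, 102), (305, 163), (306, 171), (307, 170), (308, 170), (309, 170)]
w1 [array([85.9, -2.2]), array([81.7, -2.2])]
w3 [array([80.6,  1.3]), array([85.4,  1.3])]
[[355.89452162 230.2021805 ]
 [354.32585122 297.79813415]]
```

```bash
cat >> h.py <<'E'
T0=np.array([.526,-.1589])
XF,D=.0387,.0407
def pose(Fx,Fz,deg,xf=XF,y=0.):
    """TCP pose for flat-end centre at (Fx,y,Fz above bay floor), nub up by deg, scale frame (mm)."""
    c,s=np.cos(np.radians(deg)),np.sin(np.radians(deg)); a=np.array([c,0,s]);z=np.array([s,0,-c])
    p=np.array([Fx,y,Fz+35])/1000+xf*a+D*z
    R=Rot.from_euler('z',TH).as_matrix()
    return R@p+[*T0,0],Rot.from_matrix(R@np.c_[-a,[0,1,0],z]).as_euler('xyz')
def rep(tag):
    st=manip.get_state();print(tag,"F",(R2.T@st["contact_force"][:2]).round(1),st["contact_force"][2].round(1),"M",st["moment"].round(2),"w",round(st["grip_width"],3),"t",round(st["clock"],2))
E
python3 - <<'E'
from h import *
fz=lambda d,cl:10.75*np.cos(np.radians(d))+cl
W=[(8,28,.8),(7,22,.8),(6.7,16,.8),(6.6,11,.7),(6.6,6,.6),(6.6,3,.5),(6.6,0,.4)]
P=[pose(24,65,28),pose(24,fz(28,1),28)]+[pose(x,fz(d,c),d) for x,d,c in W]
for p,e in P:
    q=manip.inverse_kinematics(p,e);print(p.round(3),None if q is None else np.round(q,2))
manip.reach(*P[0]);manip.dwell(.2);rep("above")
g=manip.servo_line(*P[1],velocity=.06,guard=6);rep(("down",g))
s,K,T=snap("wrist");cv2.imwrite("pics/w5.png",s[:,:,::-1])
s,K,T=snap("scene");cv2.imwrite("pics/s5.png",s[150:300,220:420,::-1].repeat(4,0).repeat(4,1))
if not g:
    g=manip.servo_line(*P[2],velocity=.04,guard=22);rep(("press",g))
E
```

```text
[ 0.603 -0.16   0.082] [-0.47 -0.15  2.08  0.29  0.79 -2.19]
[ 0.603 -0.16   0.028] [-0.47 -0.06  2.1   0.34  0.68 -2.24]
[ 0.587 -0.16   0.028] [-0.49 -0.1   2.15  0.34  0.68 -2.26]
[ 0.584 -0.16   0.023] [-0.46 -0.03  2.05  0.23  0.78 -2.14]
[ 0.581 -0.16   0.018] [-0.43  0.05  1.95  0.14  0.89 -2.05]
[ 0.578 -0.16   0.014] [-0.4   0.12  1.87  0.09  0.98 -2.  ]
[ 0.575 -0.16   0.01 ] [-0.38  0.19  1.78  0.04  1.07 -1.95]
[ 0.573 -0.16   0.008] [-0.37  0.24  1.73  0.02  1.12 -1.93]
[ 0.571 -0.16   0.005] [-0.36  0.29  1.68  0.    1.18 -1.91]
above F [ 0.  -0.6] -0.5 M [-0.04  0.29 -0.  ] w 0.222 t 18.59
('down', False) F [-0.6 -0.5] -1.4 M [0.02 0.36 0.  ] w 0.225 t 19.65
('press', False) F [6.6 1.4] -0.1 M [ 0.13 -0.75  0.02] w 0.221 t 20.3
```

View pics/w5.png

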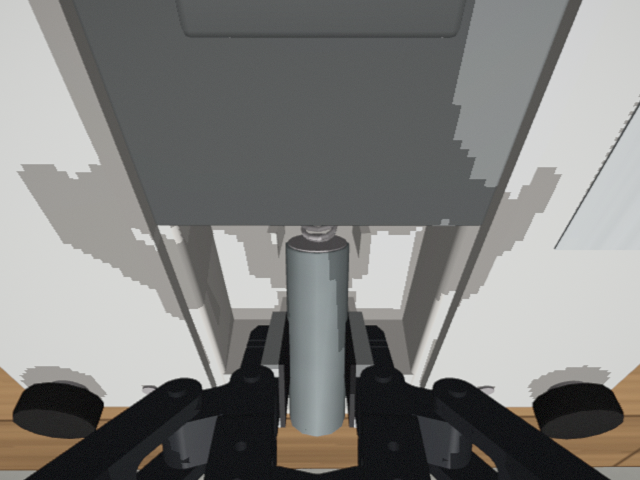

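Before the press, the cell sat tilted and centred in the bay, with the flat face at (317,243) facing the spring at (318,232). The press force of about 7.2 N matches 12 mm of compression, as computed. Next: roll down, slide forward and release.

Run:
```python
from h import *
fz=lambda d,cl:10.75*np.cos(np.radians(d))+cl
W=[(7,22,.8),(6.7,16,.8),(6.6,11,.7),(6.6,6,.6),(6.6,3,.5),(6.6,0,.3)]
ok=True
for x,d,c in W:
    g=manip.servo_line(*pose(x,fz(d,c),d),velocity=.03,guard=20);rep((d,g))
    if g: ok=False;break
if ok:
    g=manip.servo_line(*pose(13.2,10.95,0),velocity=.03,guard=8);rep(("fwd",g));print(manip.get_state()["tcp_pos"],pose(13.2,10.95,0)[0])
s,K,T=snap("wrist");cv2.imwrite("pics/w6.png",s[:,:,::-1])
```

```text
(22, False) F [ 4.9 -2.4] 3.6 M [-0.49 -0.77 -0.02] w 0.229 t 20.65
(16, False) F [ 4.4 -2.2] 4.1 M [-0.4  -0.82 -0.02] w 0.224 t 20.99
(11, False) F [ 5.  -1.7] 2.5 M [-0.31 -0.88  0.01] w 0.225 t 21.3
(6, False) F [ 6.7 -1.1] 0.6 M [-0.21 -0.91  0.08] w 0.225 t 21.61
(3, False) F [ 6.  -1.2] 2.2 M [-0.24 -0.94  0.08] w 0.229 t 21.86
(0, False) F [ 6.  -0.7] 2.5 M [-0.22 -0.88  0.02] w 0.223 t 22.11
('fwd', True) F [-0.4 -0.4] 1.7 M [-0.01 -0.04 -0.08] w 0.225 t 22.38
[ 0.57793353 -0.16033574  0.0057282 ] [ 0.57789003 -0.15991717  0.00525   ]
```

View pics/w6.png

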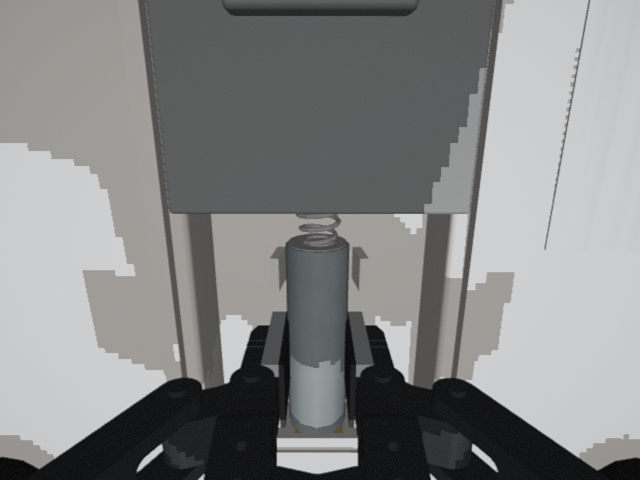

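The roll worked: the lip at (318,440) now overlies the nub end, and the x force fell to about 0, which fits the contact taking the load. Release with a partial opening, lift and check.

Run:
```python
from h import *
manip.set_gripper(0.38);manip.dwell(.2);rep("rel")
p,e=pose(13.2,10.95,0)
g=manip.servo_line(p+[0,0,.075],e,velocity=.12,guard=6);rep(("up",g))
manip.reach(*[(p+[-.03,0,.09]),e]);manip.dwell(.1)
s,K,T=snap("wrist");cv2.imwrite("pics/w7.png",s[:,:,::-1])
for n,q in(("flat top rim",[13,0,56.5]),("lip edge",[80,0,60.7]),("top nub end",[80,0,56.5]),("bar",[-60,0,74.5])):
    q=np.array(q)/1000;print(n,pix([[*(T0+R2@q[:2]),q[2]]],K,T).round(1))
```

```text
rel F [ 0.1 -0.9] 0.7 M [ 0.05 -0.02 -0.01] w 0.381 t 22.91
('up', False) F [-0.3 -0.4] 0.1 M [-0.07 -0.01 -0.04] w 0.377 t 23.68
flat top rim [[316.  252.6]]
lip edge [[316.1 366.5]]
top nub end [[316.1 362.3]]
bar [[315.8 106.9]]
```

View pics/w7.png

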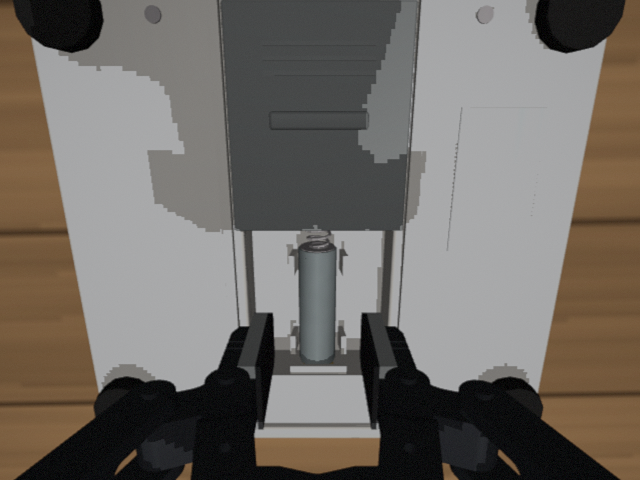

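The cell lies level between the cheeks, but its end at (317,360) seems to stop short of the lip edge (v≈366), perhaps 2–4 mm from home. I'll check the pixel profile.

Run:
```python
from h import *
a=cv2.imread("pics/w7.png")
g=cv2.cvtColor(a,cv2.COLOR_BGR2GRAY).astype(int)
print([(v,int(g[v,313:321].mean())) for v in list(range(236,258))+list(range(352,378))])
st=manip.get_state();T=Tt(st["tcp_pos"],st["ee_rot"])@np.array(eyes.snapshot("wrist")["mount"]);K=eyes.snapshot("wrist")["camera_matrix"]
for z in (.0565,.0567):
  for v in (247,250,356,358,360,362,364): print(v,((R2.T@(world([[316.5,v]],K,T,z)[0,:2]-T0))*1000).round(1)[0],end=' ')
print();u=a[225:385,270:365];cv2.imwrite("pics/w7z.png",cv2.resize(u,None,fx=5,fy=3.7,interpolation=cv2.INTER_CUBIC)[:600])
# side edges of cell by row
for v in (255,280,310,340,352,358): 
    r=g[v,285:350];print(v,''.join(f"{x:4d}" for x in r[::3]))
```

```text
[(236, 92), (237, 76), (238, 115), (239, 135), (240, 111), (241, 64), (242, 78), (243, 74), (244, 56), (245, 78), (246, 122), (247, 102), (248, 85), (249, 58), (250, 53), (251, 79), (252, 101), (253, 110), (254, 120), (255, 122), (256, 122), (257, 121), (352, 120), (353, 120), (354, 120), (355, 120), (356, 120), (357, 120), (358, 119), (359, 119), (360, 102), (361, 78), (362, 72), (363, 71), (364, 70), (365, 80), (366, 144), (367, 167), (368, 169), (369, 168), (370, 169), (371, 168), (372, 133), (373, 109), (374, 86), (375, 143), (376, 167), (377, 169)]
247 10.0 250 11.7 356 76.0 358 77.3 360 78.6 362 80.0 364 81.3 247 10.0 250 11.6 356 75.8 358 77.2 360 78.5 362 79.8 364 81.2 
255  170 119  86  80  89  66  83 100 107 115 122 124 121 114 110 100  92 107 111  70  85 153
280  169 170 169 169 170  64  83  99 108 115 124 125 119 115 108 100  87 149 170 170 169 169
310  171 170 170 171 170  64  85  97 109 117 121 122 117 114 107  95  77 156 170 169 170 169
340  122 121 167 170  74  59  84 100 109 115 121 122 118 110 102  90  68 122  61 170 169 121
352   72  73 114 121  70  52  86  99 109 115 123 122 116 108 101  87  59  72  73 123 160  69
358   71  73  72  72  72  64  61  73 109 116 121 121 115 108  85  58  52  74  72  72  72  69
```

View pics/w7z.png

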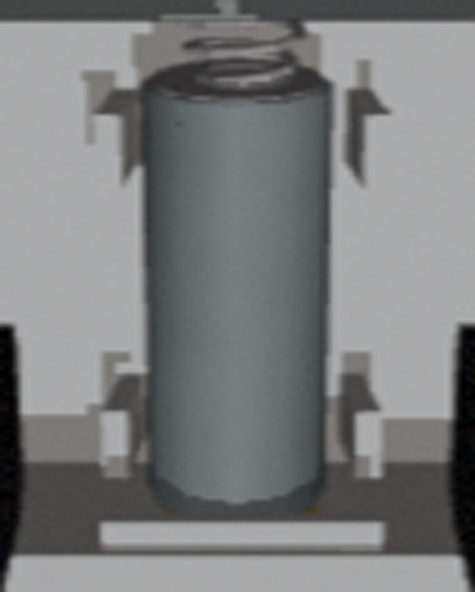

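The zoom shows the rounded shape at v≈360 is only the lip's shadow. The body end is at v≈364, under the lip edge (366), and the flat rim is at x≈12. So it is home to within about 1 mm. I'll re-grip lightly and nudge it forward to confirm it bears on the contact.

Run:
```python
from h import *
p,e=pose(13.2,11.2,0)
manip.reach(p+[0,0,.06],e)
g=manip.servo_line(p,velocity=.12,guard=6);rep(("down",g))
if not g:
    manip.set_gripper(0.0);manip.dwell(.1);rep("grip");x0=manip.get_state()["tcp_pos"]
    d=R2@[.004,0]
    g=manip.servo_line(x0+[*d,0],velocity=.015,guard=6);rep(("nudge",g));x1=manip.get_state()["tcp_pos"];print("moved mm",((x1-x0)*1000).round(2))
    manip.set_gripper(0.38);rep("rel")
    manip.servo_line(p+[0,0,.075],e,velocity=.15);manip.reach(p+[-.03,0,.09],e);manip.dwell(.1)
s,K,T=snap("wrist");cv2.imwrite("pics/w8.png",s[:,:,::-1])
g=cv2.cvtColor(s,cv2.COLOR_RGB2GRAY).astype(int)
print([(v,int(g[v,313:321].mean())) for v in list(range(244,258))+list(range(356,378))])
rep("end")
```

```text
('down', False) F [-0.6 -0.1] 0.4 M [ 0.03  0.04 -0.04] w 0.379 t 25.12
grip F [ 1.6 -0.9] 1.2 M [-0.16 -0.32  0.  ] w 0.227 t 25.48
('nudge', True) F [-0.  -0.1] 5.1 M [ 0.04  0.17 -0.01] w 0.222 t 25.69
moved mm [-0.03 -0.01 -0.09]
rel F [ 0.1 -0.4] 0.9 M [ 0.01  0.03 -0.  ] w 0.377 t 25.98
[(244, 60), (245, 60), (246, 110), (247, 124), (248, 90), (249, 61), (250, 54), (251, 79), (252, 87), (253, 111), (254, 121), (255, 122), (256, 121), (257, 121), (356, 120), (357, 120), (358, 120), (359, 119), (360, 85), (361, 73), (362, 72), (363, 73), (364, 71), (365, 71), (366, 104), (367, 164), (368, 169), (369, 168), (370, 169), (371, 169), (372, 168), (373, 131), (374, 91), (375, 103), (376, 163), (377, 169)]
end F [0.3 0.2] -0.2 M [-0.02  0.03 -0.01] w 0.381 t 27.03
```

The cell is within about 0.5 mm of home by the flat rim against the lip. The nudge test was inconclusive because the guard tripped at once with no travel. The cell is captive and lies below the cover plane, so I'll push the cover shut.

Run:
```python
from h import *
e=[np.pi,0,np.pi+TH];q=lambda x,z:[*(T0+R2@[x/1000,-0.]),z]
manip.set_gripper(0.0)
manip.reach(q(-84,.09),e)
g=manip.servo_line(q(-84,.0367),e,velocity=.12,guard=6);rep(("down",g));print(manip.get_state()["tcp_pos"])
if not g:
    manip.dwell(.1)
    g=manip.servo_line(q(15,.0367),e,velocity=.06,guard=10);rep(("push1",g));print((R2.T@(manip.get_state()["tcp_pos"][:2]-T0)*1000).round(1))
    if not g:
        g=manip.servo_line(q(33,.0367),e,velocity=.03,guard=10);rep(("push2",g));print((R2.T@(manip.get_state()["tcp_pos"][:2]-T0)*1000).round(1))
```

```text
('down', False) F [ 0.4 -0.1] -0.3 M [-0.01  0.01  0.03] w -0.0 t 28.53
[ 0.44253707 -0.1572785   0.03695835]
('push1', False) F [ 0.2 -0.5] -0.4 M [ 0.03 -0.02  0.05] w 0.003 t 30.43
[15.   0.1]
('push2', True) F [-2.  -0.6] 1.2 M [-0.03  0.17  0.04] w -0.0 t 30.88
[25.3  0.4]
```

Run:
```python
from h import *
e=[np.pi,0,np.pi+TH];q=lambda x,z:[*(T0+R2@[x/1000,0]),z]
g=manip.servo_line(q(27,.0367),e,velocity=.02,guard=15);rep(("press",g));print((R2.T@(manip.get_state()["tcp_pos"][:2]-T0)*1000).round(1))
manip.servo_line(q(10,.0367),e,velocity=.1)
manip.servo_line(q(10,.10),e,velocity=.15)
manip.reach(q(95,.13),e);manip.dwell(.1)
s,K,T=snap("wrist");cv2.imwrite("pics/w9.png",s[:,:,::-1])
for n,c in(("bar -x top",[36,0,74.5]),("bar +x top",[44,0,74.5]),("bar -10mm",[26,0,74.5]),("well end",[85,0,62])):
    c=np.array(c)/1000;print(n,pix([[*(T0+R2@c[:2]),c[2]]],K,T).round(1))
g=cv2.cvtColor(s,cv2.COLOR_RGB2GRAY).astype(int);u=int(pix([[*(T0+R2@[.04,0]),.0745]],K,T)[0,0])
rep("end")
```

```text
('press', False) F [-6.7  0.4] 0.7 M [ 0.09  1.09 -0.  ] w 0.0 t 31.17
[25.5  0.3]
bar -x top [[314.3 156.3]]
bar +x top [[314.3 171.6]]
bar -10mm [[314.3 136.7]]
well end [[314.6 238.5]]
end F [ 0.6 -0.1] -0.7 M [-0.03  0.   -0.04] w -0.003 t 32.66
```

View pics/w9.png

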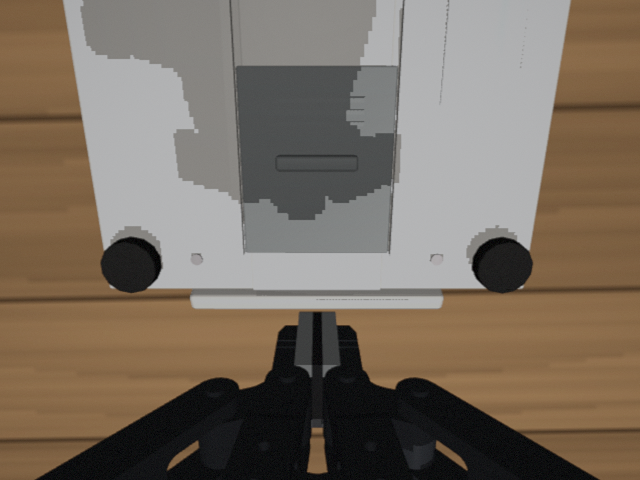

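The cover is shut. The bar top is at v≈155–171 (predicted 156–172), the well is fully covered, and the pusher stopped hard at the stop, reaching 25.5 mm under 7 N. Handing in with the robot clear.

```bash
python3 -c "
from h import *
rep('clear');workorder.hand_in()"
```

```text
clear F [ 0.6 -0.1] -0.7 M [-0.03  0.   -0.04] w -0.003 t 32.66
the job is handed in; nothing more can be done
```

The cell is in the bay under the lip and the cover is fully shut. I handed the job in at 32.7 s with the robot touching nothing.

**What I did:** I picked the cell and tilted it 28° into the bay, flat end to the spring. I pressed it back about 12 mm (7.2 N measured, as computed), rolled it level, and slid it forward until it met resistance. After releasing it with a partial opening, I pushed the cover shut with closed fingertips.

**Last checks:**
- **Cover:** the bar is at its shut position within about 1 px, the well is fully covered, and the cover held firm at its stop under about 7 N.
- **Cell:** it lies level, with its nub end under the lip. The flat end measured about 0.5 mm short of home. The nub end measured up to 1 mm short before I re-gripped the cell. Both are close to what the camera calibration can resolve.
- **Squash, apple and tape:** nothing I did went near them, but I did not check them again at the end.

**What disagreed or failed:**
- **First grasp:** it closed above the cell without touching it. A touch on the bench showed the real fingertips about 32 mm short of the reported TCP, so I corrected for that afterwards.
- **Nudge test:** I re-gripped the cell and tried to push it forward to confirm it bears on the contact. The force guard tripped at once with no travel, so this was inconclusive.

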